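# Pin the carrier on a tilted tube rotator

### The job

Make the carrier bar of the tilted tube rotator fast on its drive shaft. Turn the carrier until the notches in its hub line up with the cross hole in the shaft, then push the lock pin that lies on the bench fully home through notches and hole from the upper side, the one away from the robot, with its wire loop still folded back. Then swing the sprung loop up over the shaft end until it snaps shut at the pin's tip, let go, and leave the other things on the bench where they are.

Things in the scene. Friction and masses are not known exactly. Their poses are not given: they have to be found in the camera images.
- shaft_hole (a point): centre of the cross hole near the end of the rotator's shaft. z: along the shaft to its end, 14.5 mm on, leaning to the robot 24 to 38 degrees off vertical; x: along the hole to its upper mouth (away from the robot, rising by the same angle); y: across. Shaft 24 mm across, hole 12.4 mm, right through; rotator fixed. The hub round the shaft is 34 mm across, its top 3 mm above the hole's centre
- carrier (a joint): turn of the carrier bar and its hub about the shaft, rad, anticlockwise seen from the shaft end, stays where left (stiff: 0.12 N m). At 0 the hub's two notches (14 mm wide, open at the top) line up with the hole and the bar lies across it, along y of shaft_hole. The bar's flat top lies 32 mm below the hole's centre, the shaft's way
- carrier_end (a point): at the right end of the carrier bar (its far end at the start), 88 mm from the shaft axis, between the two vial cups there and 8 mm above the bar's top; turns with the carrier: x along the end plate (66 x 36 mm, 7 mm thick), y inward, z along the shaft. The cups are 29 mm across, 16 mm high, centred 16.5 mm either way along x, and hold vials that reach 59 mm above the bar. The other end is alike
- pin_grip (a point): centre of the lock pin's steel block head (38 x 18 x 24 mm). x: along the pin to its tip, which lies 74 mm on; y: across the head (18 mm wide, here it is gripped); z: up while it lies, and must be on the shaft-end side when fitted, as the loop swings over that side. The head ends in a shoulder 21 mm along x. Pin 10 mm thick. Fully home, it meets the hub 15.5 mm from the shaft axis. About 0.14 kg
- pin_tip (a point): the pin's tip, 74 mm from pin_grip along x; the last 6 mm taper from 10 to 5 mm. In the hole the pin has 1.2 mm play all round, so let go it sags and rocks by about 0.1 rad; its own weight keeps it in
- loop_end (a point): middle of the cross bar (7 mm thick, along y) at the end of the lock pin's wire loop; round balls of 10 mm on the bar's two ends are its grip, 48 mm over all, and turn easily between fingers. The loop is 78 mm long from its hinge (15 mm behind pin_grip, on the pin's axis, along y of pin_grip); its 4.5 mm legs are 50 mm over all up to 52 mm from the hinge, 27 mm at the bar
- lock_loop (a joint): swing of the loop on the pin, rad: 0 folded straight back behind the head (start), pi/2 upright, 3.03 shut, its bar resting on the pin near the tip. An over-centre spring (0.04 N m at the ends) holds it back below about 1.6 and snaps it shut above that
- beaker: tall open glass beaker standing behind, 69 mm across, 108 mm high; origin at the centre of its foot
- flask: stoppered conical flask, 68 mm wide, 137 mm high, standing on the bench; origin at the centre of its foot
- pipette: micropipette lying on the bench, about 226 x 42 x 32 mm; origin at bench level under it
- roll: tape roll lying flat, 72 mm across, 24 mm high; origin at the centre of its underside
- marker: felt marker lying on the bench, 130 x 14 x 16 mm; origin at bench level under its middle
- vial: small screw-cap vial standing on the bench, 24 mm across, 58 mm high; origin at the centre of its foot

How it is judged:
By the outcome, as a careful person would: the job done as asked, in the order asked, and still so for the second after the job is handed in, with the robot touching nothing.
It also fails if it takes over 67 s, if anything falls off the work surface, if the arm or the gripper's body presses on something with over 40 N, if the wrist force passes 120 N, or if a joint passes its speed limit or range.

### The arm

A 6-joint arm with a two-finger parallel gripper is mounted at the origin on a cart in front of the work surface, level with it; the furniture and walls round the work are solid. World frame = base frame: x ahead of the robot, y to its left, z up, the work surface at z = 0. Lengths are in m, angles in rad, forces in N, time in s.
With the tool pointing down it reaches from about 0.425 to 0.95 m from the base axis. Payload 3.5 kg.
Tool frame: the origin (TCP) lies at the very end of the fingers, on their centre line; the grasp point (between the pads) lies ctrl.tcp_to_grasp behind it (ctrl.tcp_to_grasp is the distance from the TCP to the grasp point, in m); z points along the fingers, y is the line along which they close (so a half turn about z gives the same grasp; the last joint's range is limited). The gripper opens to 85 mm and grips with 20 to 120 N. Pads are 22 mm wide; open, the fingers measure 114 mm over their backs; the gripper's body (76 mm by 85 mm) begins 54 mm behind the grasp point. The pads swing forward as they close: fully open they stand 13 mm farther back than shut.
Start: joints at [0.956, 0.286, 1.577, -0, 1.279, -0.15], TCP at [0.303, 0.603, 0.231] pointing down, gripper open.
Joint ranges: [-2.77, 2.77], [-0.9, 2.22], [0.21, 2.48], [-1.53, 4.67], [0.24, 2.81], [-2.84, 2.84]. Speed limits (rad/s): [2.79, 2.79, 3.14, 3.14, 3.14, 3.14].

### API

Orientations are given as a unit quaternion [x, y, z, w].
In Python, from plant import ctrl gives the robot as it stands.
- The arm moves only by the shell command python3 -m inch 'ROWS' [FORCE]. ROWS is JSON, a list of rows, each an object with "slide": the shift along the tool's x, y, z in cm, a list of three; "turn": the turn about the tool's z in rad; "grip": the finger opening in cm, from 0 to 8.54. A call has 1 to 20 rows; each row is the pose to reach, as a shift and turn from the pose commanded when the call began, along the tool's axes at that moment; what a row does not reach only later rows make up. A row lasts 1/10 s, in which the tool goes at most 50 mm and 8.59 degrees, less where a joint would pass 70% of its speed; a pose out of reach is approached as far as the arm can. A call with a gripper value outside its range is refused whole. The fingers move at their own pace and stop on an object; FORCE is the grip in N (left out, the last holds). Time passes only in rows, so rows that repeat a pose let the fingers close. It gives the time, the measured TCP pose, the force, the opening and the grip force at its end, in the units of the state.
- ctrl.get_state(): the state, without advancing time (a new reading comes with each control period).
- ctrl.read_camera(name): name is "scene" or "side" or "wrist"; returns (picture, depth): 480x640x3 uint8, red, green, blue; 480x640 float32, m along the optical axis (not along the pixel's ray), 0 where there is no reading.
- ctrl.camera_info(name): a dict with "K" (3x3 intrinsics, pixels), "D" ([k1, k2, p1, p2, k3] as OpenCV has them; the pictures are not rectified), "camera_from_world" (4x4, takes a point from world to camera coordinates); the wrist camera has in their place "T_tool_cam" (4x4, takes a point from camera to tool coordinates, whose origin is the TCP and whose axes are the flange's). Camera axes: x right, y down, z forward; pixel columns grow to the right and rows downward; lengths in m; the calibration is good to about 2 mm. A picture is of the moment at which its call begins: read the wrist's pose just before it. camera_info takes no time and is no camera call.
- ctrl.sign_off(): hands the job in; it is judged then, once.
The state is a dict: "time": time; "qpos": joint angles; "dq": joint speeds; "joint_efforts": joint torques, N m; "eef_pos": TCP position; "tcp_rot": TCP orientation; "contact_force": force on the tool from outside, world axes, zero at the start; "wrist_torque": the same for the moment, N m; "opening": opening from 0.0 (shut) to 1.0 (fully open); "finger_force": force on a finger pad.
Only numpy, scipy, OpenCV 4.12 (cv2) and the standard library are available. Lean on these libraries where they do the work, as an engineer would, in place of code of your own. Each camera call takes 0.05 s, during which the arm holds its last target. There are 200 camera calls.

## Working session

There is one attempt and no reset: what is moved stays moved. The work goes in short steps, Python scripts to look and compute and a shell command to move; the robot and the scene stay as the last step left them, time stands still between calls to the robot, and variables do not carry over. Pictures are saved under pics/ and viewed, at most 10 in all, crops included, and the job is handed in when it is done.

```bash
mkdir -p pics; ls; cat > h.py <<'E'
from plant import ctrl
import numpy as np, cv2, sys
from scipy.spatial.transform import Rotation as R
def shot(name,f=None):
    s=ctrl.get_state(); im,d=ctrl.read_camera(name); i=ctrl.camera_info(name)
    if name=="wrist":
        T=np.eye(4);T[:3,:3]=R.from_quat(s["tcp_rot"]).as_matrix();T[:3,3]=s["eef_pos"]
        W=T@np.array(i["T_tool_cam"])
    else: W=np.linalg.inv(np.array(i["camera_from_world"]))
    np.savez(f"{f or name}.npz",im=im,d=d,W=W,K=np.array(i["K"]),D=np.array(i["D"]))
    cv2.imwrite(f"pics/{f or name}.png",im[:,:,::-1])
def load(f):
    return dict(np.load(f"{f}.npz"))
def rays(c,uv):
    uv=np.array(uv,float).reshape(-1,1,2)
    n=cv2.undistortPoints(uv,c["K"],c["D"])[:,0]
    return np.c_[n,np.ones(len(n))]
def pts(c,uv,depth=None):
    n=rays(c,uv)
    if depth is None: depth=np.array([c["d"][int(round(v)),int(round(u))] for u,v in np.array(uv).reshape(-1,2)])
    p=n*np.array(depth)[:,None]
    return p@c["W"][:3,:3].T+c["W"][:3,3]
def cloud(c):
    v,u=np.mgrid[0:480,0:640]; p=pts(c,np.c_[u.ravel(),v.ravel()],c["d"].ravel())
    p[c["d"].ravel()==0]=np.nan
    return p.reshape(480,640,3)
def onplane(c,uv,z):
    n=rays(c,uv)@c["W"][:3,:3].T; o=c["W"][:3,3]
    return o+n*((z-o[2])/n[:,2])[:,None]
def px(c,P):
    Wi=np.linalg.inv(c["W"]); r,_=cv2.Rodrigues(Wi[:3,:3])
    return cv2.projectPoints(np.array(P,float).reshape(-1,1,3),r,Wi[:3,3],c["K"],c["D"])[0][:,0]
E
python3 - <<'E'
from h import *
s=ctrl.get_state(); print({k:np.round(v,3) for k,v in s.items()},ctrl.tcp_to_grasp)
shot("scene"); shot("side")
a=cv2.imread("pics/scene.png");b=cv2.imread("pics/side.png")
for f in("scene","side"):
    c=load(f);print(f,np.round(c["W"],3).tolist(),np.round(c["K"],0).tolist())
print(np.array(ctrl.camera_info("wrist")["T_tool_cam"]).round(3))
E
```

```text
pics
{'time': np.float64(0.0), 'qpos': array([ 0.956,  0.287,  1.578,  0.   ,  1.279, -0.15 ]), 'dq': array([ 0.001,  0.   ,  0.   ,  0.003, -0.   ,  0.001]), 'joint_efforts': array([-1.0000e-03, -4.0599e+01, -2.9262e+01, -0.0000e+00,  6.0000e-03,
       -0.0000e+00]), 'eef_pos': array([0.302, 0.603, 0.23 ]), 'tcp_rot': array([ 0.23 ,  0.973, -0.001, -0.   ]), 'contact_force': array([ 0.239,  0.622, -0.521]), 'wrist_torque': array([-0.022,  0.009, -0.023]), 'finger_force': np.float64(0.0), 'opening': np.float64(0.998)} 0.0187
scene [[0.901, -0.256, 0.35, 0.142], [-0.434, -0.534, 0.726, -0.901], [0.001, -0.806, -0.592, 0.83], [0.0, 0.0, 0.0, 1.0]] [[542.0, 0.0, 329.0], [0.0, 542.0, 239.0], [0.0, 0.0, 1.0]]
side [[-0.009, -0.854, 0.52, -0.167], [-1.0, 0.012, 0.002, -0.024], [-0.008, -0.52, -0.854, 1.355], [0.0, 0.0, 0.0, 1.0]] [[511.0, 0.0, 318.0], [0.0, 511.0, 239.0], [0.0, 0.0, 1.0]]
[[ 0.001 -0.961 -0.278  0.07 ]
 [ 1.     0.001  0.    -0.001]
 [ 0.    -0.278  0.961 -0.143]
 [ 0.     0.     0.     1.   ]]
```

View pics/scene.png

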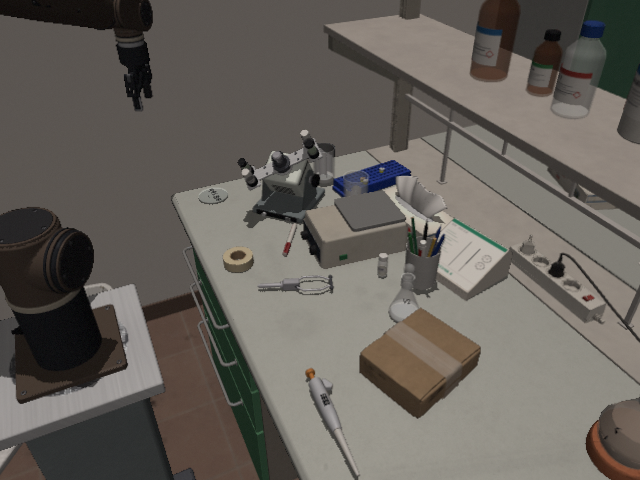

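View pics/side.png

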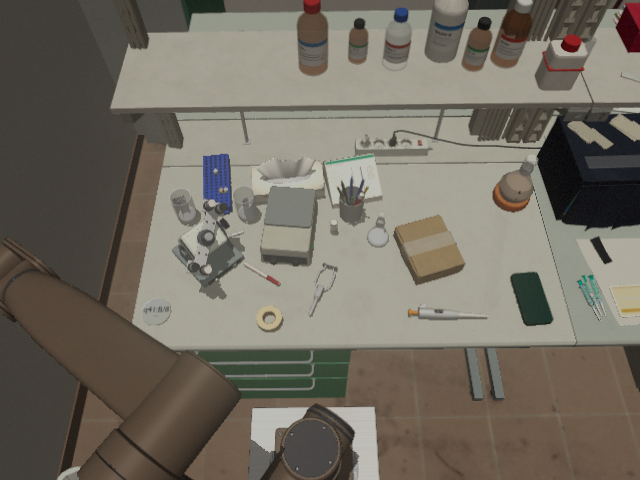

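```bash
python3 - <<'E'
from h import *
c=load("side")
for n,uv,z in [("pin tip",(311,313),.012),("pin head",(319,291),.02),("loop",(330,267),.012),("hub",(206,238),.15)]:
    print(n,onplane(c,[uv],z).round(3),pts(c,[uv]).round(3))
C=cloud(c); 
# rotator heights
for n,uv in [("vialA",(199,268)),("vialB",(222,210)),("hub",(206,238)),("v2",(190,270)),("v3",(211,207)),("base",(190,260))]: print(n,pts(c,[uv]).round(3))
big=[]
for f,r in (("side",(150,180,260,300)),("scene",(230,120,340,230))):
    x0,y0,x1,y1=r; k=load(f)["im"][y0:y1,x0:x1,::-1]; big.append(cv2.resize(k,(400,436 if f=="side" else 400),interpolation=2)[:400])
cv2.imwrite("pics/rot.png",np.hstack(big))
E
```

```text
pin tip [[0.406 0.003 0.012]] [[0.406 0.003 0.012]]
pin head [[ 0.47  -0.021  0.02 ]] [[ 0.468 -0.021  0.026]]
loop [[ 0.552 -0.054  0.012]] [[ 0.551 -0.054  0.015]]
hub [[0.574 0.291 0.15 ]] [[0.553 0.282 0.184]]
vialA [[0.468 0.293 0.173]]
vialB [[0.622 0.239 0.216]]
hub [[0.553 0.282 0.184]]
v2 [[0.479 0.326 0.141]]
v3 [[0.627 0.268 0.223]]
base [[0.537 0.343 0.093]]
```

View pics/rot.png

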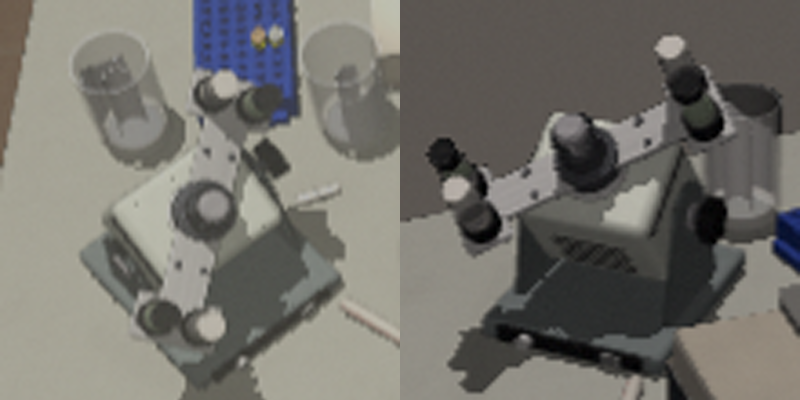

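```bash
python3 -m inch '[{"slide":[-40.8,-17.4,-12],"turn":-0.93,"grip":8.5},{"slide":[-40.8,-17.4,-12],"turn":-0.93,"grip":8.5},{"slide":[-40.8,-17.4,-12],"turn":-0.93,"grip":8.5},{"slide":[-40.8,-17.4,-12],"turn":-0.93,"grip":8.5},{"slide":[-40.8,-17.4,-12],"turn":-0.93,"grip":8.5},{"slide":[-40.8,-17.4,-12],"turn":-0.93,"grip":8.5},{"slide":[-40.8,-17.4,-12],"turn":-0.93,"grip":8.5},{"slide":[-40.8,-17.4,-12],"turn":-0.93,"grip":8.5},{"slide":[-40.8,-17.4,-12],"turn":-0.93,"grip":8.5},{"slide":[-40.8,-17.4,-12],"turn":-0.93,"grip":8.5},{"slide":[-40.8,-17.4,-12],"turn":-0.93,"grip":8.5},{"slide":[-40.8,-17.4,-12],"turn":-0.93,"grip":8.5},{"slide":[-40.8,-17.4,-12],"turn":-0.93,"grip":8.5}]'; python3 -c "
from h import *
shot('wrist','w1')"
```

```text
time: 1.4
eef_pos: [0.5879, 0.2664, 0.3503]
tcp_rot: [-0.231, 0.973, 0.0, -0.001]
contact_force: [-0.5, 0.8, 0.2]
opening: 0.997
finger_force: 0.0
```

View pics/w1.png

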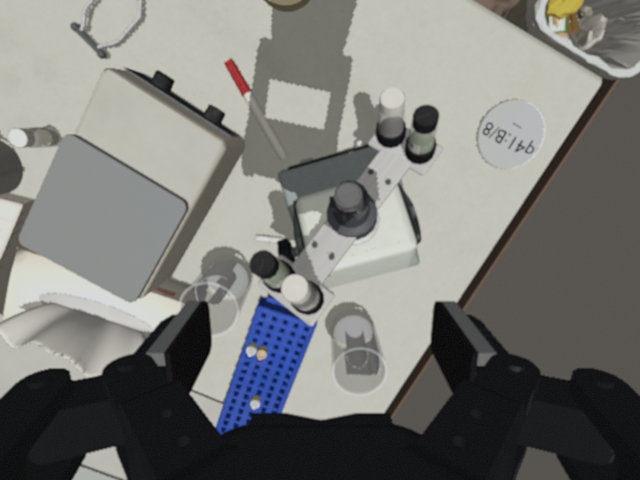

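```bash
python3 - <<'E'
from h import *
c=load("w1"); C=cloud(c)
def fit(poly,n=None):
    m=np.zeros((480,640),np.uint8); cv2.fillPoly(m,[np.array(poly,np.int32)],1)
    P=C[m>0]; P=P[~np.isnan(P[:,0])]
    best=None; rng=np.random.default_rng(0)
    for _ in range(400):
        a,b,d=P[rng.choice(len(P),3,False)]; nn=np.cross(b-a,d-a); l=np.linalg.norm(nn)
        if l<1e-9: continue
        nn/=l; k=abs((P-a)@nn)<.002
        if best is None or k.sum()>best.sum(): best=k
    Q=P[best]; q=Q.mean(0); nn=np.linalg.svd(Q-q)[2][2]; nn*=np.sign(nn[2]); return nn,q,len(Q),len(P),np.std((Q-q)@nn)
print("bar",fit([(303,262),(322,238),(338,250),(318,278)]),"\n",fit([(372,180),(390,153),(400,165),(383,190)]))
print("both",fit([(303,262),(322,238),(338,250),(318,278),(318,278),(385,190),(400,165),(390,153),(372,180),(322,238)]))
print("body top",fit([(330,262),(400,205),(412,255),(340,275)]))
print("depth rows");
for v in range(180,240,4): print(v,[round(float(x)*1000) for x in c["d"][v,325:380:4]])
k=c["im"][60:350,220:480,::-1]; cv2.imwrite("pics/w1c.png",cv2.resize(k,(540,600),interpolation=2))
E
```

```text
bar (array([-0.41742811, -0.39603519,  0.81786912]), array([0.62394257, 0.28270829, 0.16581145]), 699, 720, np.float64(0.00077739981148172)) 
 (array([-0.42739191, -0.40736382,  0.8070879 ]), array([0.5290309 , 0.30596204, 0.12849865]), 492, 502, np.float64(0.0007600874181163365))
both (array([-0.41845531, -0.39595185,  0.81738442]), array([0.56019523, 0.29932361, 0.14123132]), 1100, 2066, np.float64(0.0007425392277184607))
body top (array([-0.39054066, -0.34470909,  0.85361211]), array([0.58756448, 0.32933159, 0.1465649 ]), 1742, 2760, np.float64(0.0008684726467823598))
depth rows
180 [470, 471, 470, 470, 471, 470, 324, 471, 362, 362, 359, 359, 359, 359]
184 [472, 472, 473, 471, 314, 312, 311, 311, 314, 322, 360, 359, 359, 358]
188 [473, 386, 386, 314, 311, 310, 311, 310, 309, 321, 321, 358, 359, 355]
192 [386, 383, 382, 310, 310, 309, 309, 310, 309, 312, 320, 357, 355, 354]
196 [382, 325, 323, 310, 308, 309, 308, 306, 307, 310, 319, 350, 353, 353]
200 [380, 323, 322, 311, 308, 308, 306, 306, 307, 315, 317, 349, 349, 353]
204 [380, 354, 320, 313, 309, 307, 308, 0, 312, 319, 326, 346, 347, 352]
208 [379, 354, 320, 317, 315, 313, 312, 327, 324, 327, 327, 343, 347, 353]
212 [378, 350, 325, 318, 318, 317, 317, 315, 325, 327, 326, 343, 345, 366]
216 [375, 350, 348, 323, 318, 315, 317, 316, 319, 325, 333, 344, 342, 365]
220 [355, 350, 347, 339, 330, 325, 324, 325, 329, 332, 342, 342, 342, 363]
224 [353, 349, 348, 345, 341, 334, 334, 335, 338, 340, 341, 342, 345, 363]
228 [353, 354, 347, 345, 343, 343, 341, 341, 343, 342, 342, 341, 355, 364]
232 [351, 351, 350, 347, 345, 343, 344, 342, 341, 341, 344, 353, 360, 363]
236 [350, 350, 349, 349, 348, 346, 344, 346, 346, 350, 354, 360, 363, 362]
```

View pics/w1c.png

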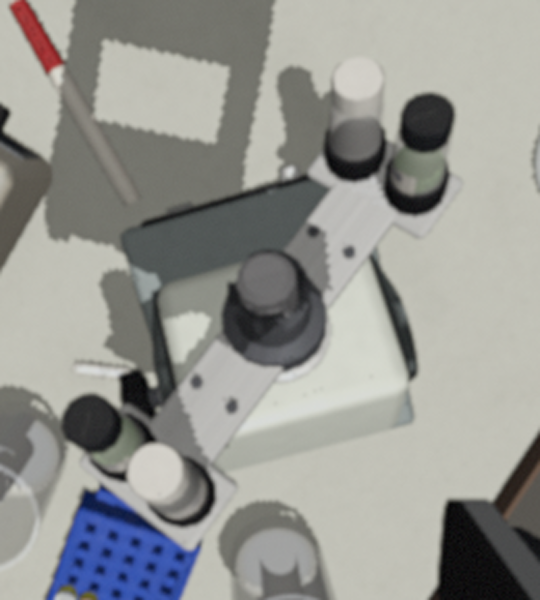

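```bash
python3 - <<'E'
from h import *
c=load("w1"); C=cloud(c).reshape(-1,3); C=C[~np.isnan(C[:,0])]
n=np.array([-.4185,-.396,.8174]); n/=np.linalg.norm(n); q=np.array([0.5602,0.2993,0.1412])
h=(C-q)@n
near=np.linalg.norm(C-(q+.0465*n),axis=1)<.05
E=C[near&(abs(h-.0465)<.003)]
print(len(E),"h end median",np.median(((C-q)@n)[near&(h>.035)]))
cen=(E.min(0)+E.max(0))/2; print("end centre",E.mean(0).round(4),cen.round(4))
o=E.mean(0)
# better circle: in-plane
xs=np.array([-n[0],-n[1],0]); xs=xs-xs@n*n; xs/=np.linalg.norm(xs); ys=np.cross(n,xs)
p=np.c_[(E-o)@xs,(E-o)@ys]; (cc,r)=cv2.minEnclosingCircle((p*1000).astype(np.float32)); print("circle",cc,r)
hull=cv2.convexHull((p*1000).astype(np.float32)); 
print("extent mm",np.percentile(p,[2,98],axis=0)*1000)
H=o-.0145*n; print("x_s",xs.round(3),"y_s",ys.round(3),"hole",H.round(4))
B=C[abs(h)<.0025]; u=np.c_[(B-o)@xs,(B-o)@ys]; r=np.hypot(*u.T)
for lo,hi in((.025,.065),):
    U=u[(r>lo)&(r<hi)]
    a=np.arctan2(U[:,1],U[:,0]);
    for s in(0,1):
        # two sides, relative to approx bar dir
        d=np.array([-np.sin(0),1.])
    w=np.linalg.eigh(np.cov(U.T))[1][:,1]; print("bar dir in (x_s,y_s)",w,np.degrees(np.arctan2(w[1],w[0])),len(U))
    w2=np.array([-w[1],w[0]]); print("off",np.percentile(U@w2,[3,97]),np.percentile(U@w,[3,97]))
    for sg in(1,-1):
        V=U[sg*(U@w)>0]; print(sg,V.mean(0), len(V))
E
```

```text
545 h end median 0.045235260225177806
end centre [0.5587 0.2748 0.1847] [0.5588 0.2752 0.1831]
circle (-0.8831279873847961, 0.05516520515084267) 11.92694091796875
extent mm [[-10.53243221 -10.13259941]
 [  9.47932873  10.15504913]]
x_s [0.594 0.562 0.576] y_s [-0.687  0.726  0.   ] hole [0.5648 0.2806 0.1729]
bar dir in (x_s,y_s) [-0.62081294  0.78395873] 128.37552431898766 2753
off [-0.01485459  0.01685022] [-0.06204023  0.06164556]
1 [-0.02790841  0.03529244] 1239
-1 [ 0.02679035 -0.03449168] 1514
```

```bash
python3 - <<'E'
from h import *
c=load("w1"); C=cloud(c)
print("beaker2",pts(c,[(355,372),(352,330),(300,320)]).round(3))
v,u=np.mgrid[0:480,0:640]
for P in([.655,.345],[.655,.30],[.6685,.258]):
    k=(np.hypot(C[...,0]-P[0],C[...,1]-P[1])<.022)&(C[...,2]<.25)
    Z=C[k][:,2]; print(P,k.sum(),np.percentile(Z,[2,25,50,75,90,98]).round(3))
x=np.array([-.894,-.448,0]);
x=R.from_quat(ctrl.get_state()["tcp_rot"]).as_matrix(); p=ctrl.get_state()["eef_pos"]
for P in([.655,.345,.24],[.655,.345,.172],[.657,.30,.165],[.6685,.258,.148]): print((100*(np.array(P)-p)@x).round(2))
E
```

```text
beaker2 [[0.775 0.41  0.068]
 [0.724 0.379 0.064]
 [0.759 0.32  0.029]]
[0.655, 0.345] 188 [0.094 0.099 0.104 0.111 0.115 0.118]
[0.655, 0.3] 1096 [0.109 0.177 0.192 0.202 0.209 0.222]
[0.6685, 0.258] 982 [-0.002  0.001  0.106  0.183  0.192  0.204]
[-9.54  3.98 11.03]
[-9.55  3.97 17.83]
[-7.71 -0.14 18.53]
[-6.84 -4.41 20.23]
```

```bash
python3 -m inch '[{"slide":[-9.5,4,5],"turn":-0.29,"grip":0},{"slide":[-9.5,4,9],"turn":-0.29,"grip":0},{"slide":[-9.5,4,11],"turn":-0.29,"grip":0},{"slide":[-9.5,4,11],"turn":-0.29,"grip":0},{"slide":[-9.5,4,14],"turn":-0.29,"grip":0},{"slide":[-9.5,4,17.8],"turn":-0.29,"grip":0},{"slide":[-9.5,4,17.8],"turn":-0.29,"grip":0},{"slide":[-9.1,3,18],"turn":-0.29,"grip":0},{"slide":[-8.7,2,18.2],"turn":-0.29,"grip":0},{"slide":[-8.2,1,18.3],"turn":-0.29,"grip":0},{"slide":[-7.7,-0.1,18.5],"turn":-0.29,"grip":0},{"slide":[-7.7,-0.1,18.5],"turn":-0.29,"grip":0}]'; python3 -c "
from h import *
print(ctrl.get_state()['wrist_torque'])"
```

```text
time: 2.65
eef_pos: [0.6593, 0.2964, 0.1675]
tcp_rot: [-0.368, 0.93, -0.001, 0.0]
contact_force: [0.6, 0.2, -0.1]
opening: 0.001
finger_force: 0.2
[ 0.03356061 -0.08394247  0.00620745]
```

```bash
python3 -m inch '[{"slide":[0.5,-1,0.5],"turn":0,"grip":0},{"slide":[1,-2,0.9],"turn":0,"grip":0},{"slide":[1.5,-3,1.3],"turn":0,"grip":0},{"slide":[1.9,-3.85,1.7],"turn":0,"grip":0},{"slide":[1.9,-3.85,1.7],"turn":0,"grip":0},{"slide":[1.9,-3.85,1.7],"turn":0,"grip":0}]'; cat > bar.py <<'E'
from h import *
def bar(f):
    c=load(f); C=cloud(c).reshape(-1,3); C=C[~np.isnan(C[:,0])]
    n=np.array([-.4185,-.396,.8174]); n/=np.linalg.norm(n); q=np.array([0.5602,0.2993,0.1412])
    xs=np.array([-n[0],-n[1],0]); xs=xs-xs@n*n; xs/=np.linalg.norm(xs); ys=np.cross(n,xs)
    o=np.array([.5582,.2743,.1842]); h=(C-q)@n
    B=C[abs(h)<.0035]; u=np.c_[(B-o)@xs,(B-o)@ys]; r=np.hypot(*u.T); U=u[(r>.02)&(r<.06)]
    for _ in range(3):
        w=np.linalg.eigh(U.T@U)[1][:,1]; U=U[abs(U@[-w[1],w[0]])<.02]
    for s in(1,-1):
        V=U[s*(U@w)>0]; print(s,len(V),V.mean(0)*1000)
    a=np.degrees(np.arctan2(w[1],w[0]))%180; print("carrier deg",a-90)
E
python3 - <<'E'
from bar import *
shot("wrist","w2"); bar("w2"); shot("side","s2"); bar("s2"); shot("scene","c2"); bar("c2")
E
```

```text
time: 3.25
eef_pos: [0.671, 0.2567, 0.1488]
tcp_rot: [-0.368, 0.93, -0.0, -0.001]
contact_force: [0.2, 0.3, 0.1]
opening: -0.002
finger_force: 0.0
1 707 [12.0761574  25.98024093]
-1 8289 [  1.895688   -38.66148218]
carrier deg 1.0962136186479796
1 0 [nan nan]
-1 0 [nan nan]
carrier deg 0.0
1 112 [-2.36436023 41.64534773]
-1 139 [ -0.61031848 -36.9508283 ]
carrier deg 0.5678598538280397bar.py:11: RuntimeWarning: Mean of empty slice.
  V=U[s*(U@w)>0]; print(s,len(V),V.mean(0)*1000)
  ret = um.true_divide(
```

```bash
python3 -m inch '[{"slide":[-1.5,0,0],"turn":0,"grip":0},{"slide":[-1.5,0,-5],"turn":0,"grip":3},{"slide":[-1.5,0,-10],"turn":0,"grip":5},{"slide":[0,2,-15],"turn":0,"grip":5},{"slide":[4.5,5,-20],"turn":0,"grip":5},{"slide":[4.5,5,-20],"turn":0,"grip":5},{"slide":[4.5,5,-20],"turn":0,"grip":5}]'
python3 - <<'E'
from bar import *
shot("wrist","w3"); bar("w3")
c=load("w3");C=cloud(c).reshape(-1,3); C=C[~np.isnan(C[:,0])]
n=np.array([-.4185,-.396,.8174]); n/=np.linalg.norm(n); q=np.array([0.5602,0.2993,0.1412])
xs=np.array([-n[0],-n[1],0]); xs=xs-xs@n*n; xs/=np.linalg.norm(xs); ys=np.cross(n,xs); o=np.array([.5582,.2743,.1842])
h=(C-q)@n; d=np.linalg.norm(C-o,axis=1)<.03
E=C[d&(abs(h-.0455)<.003)]; p=np.c_[(E-o)@xs,(E-o)@ys]*1000; print("end",len(E),np.median((E-q)@n),cv2.minEnclosingCircle(p.astype(np.float32)),p.mean(0))
cv2.imwrite("pics/w3c.png",cv2.resize(c["im"][60:360,200:500,::-1],(600,600),interpolation=2))
E
```

```text
time: 4.1
eef_pos: [0.6035, 0.2641, 0.3562]
tcp_rot: [-0.369, 0.929, -0.001, 0.005]
contact_force: [0.7, 0.4, -0.6]
opening: 0.586
finger_force: 0.0
1 1292 [ 1.09613928 40.17847574]
-1 1322 [  1.29517036 -39.83288748]
carrier deg 0.14725609711668142
end 552 0.045997230839537495 ((-0.11846205592155457, 0.2705436944961548), 12.22391128540039) [ 1.15364866 -0.29657782]
```

View pics/w3c.png

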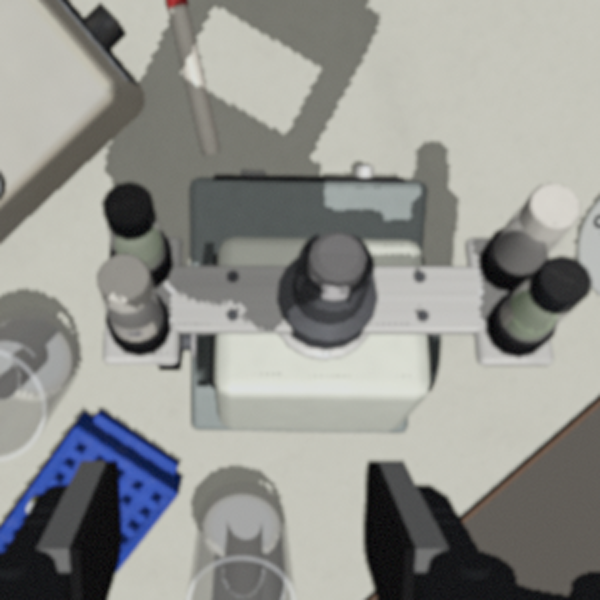

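```bash
python3 -m inch '[{"slide":[28.5,-13.3,15.6],"turn":1.13,"grip":5.5},{"slide":[28.5,-13.3,15.6],"turn":1.13,"grip":5.5},{"slide":[28.5,-13.3,15.6],"turn":1.13,"grip":5.5},{"slide":[28.5,-13.3,15.6],"turn":1.13,"grip":5.5},{"slide":[28.5,-13.3,15.6],"turn":1.13,"grip":5.5},{"slide":[28.5,-13.3,15.6],"turn":1.13,"grip":5.5},{"slide":[28.5,-13.3,15.6],"turn":1.13,"grip":5.5},{"slide":[28.5,-13.3,15.6],"turn":1.13,"grip":5.5},{"slide":[28.5,-13.3,15.6],"turn":1.13,"grip":5.5},{"slide":[28.5,-13.3,15.6],"turn":1.13,"grip":5.5}]'
python3 - <<'E'
from h import *
print(ctrl.get_state()["qpos"].round(2))
shot("wrist","w4"); c=load("w4"); C=cloud(c)
for lo,hi,nm in((.021,.035,"head"),(.005,.02,"low")):
    k=(C[...,2]>lo)&(C[...,2]<hi)&(np.hypot(C[...,0]-.468,C[...,1]+.021)<(.05 if nm=="head" else .12))
    P=C[k]; q=cv2.minAreaRect((P[:,:2]*1000).astype(np.float32)); print(nm,len(P),P.mean(0).round(4),q,np.median(P[:,2]))
E
```

```text
time: 5.15
eef_pos: [0.4878, -0.029, 0.1923]
tcp_rot: [0.185, 0.983, 0.0, -0.001]
contact_force: [-0.6, 0.7, 0.6]
opening: 0.644
finger_force: 0.0
[-0.27 -0.09  2.06  0.    1.18 -1.47]
head 865 [ 0.4693 -0.0189  0.0234] ((467.8541259765625, -18.313594818115234), (17.854646682739258, 41.33421325683594), 68.44110107421875) 0.023518374272919418
low 2483 [ 0.4954 -0.02    0.0145] ((492.4915771484375, 7.917381286621094), (115.92111206054688, 170.6902618408203), 66.7011489868164) 0.014447324051005739
```

View pics/w4.png

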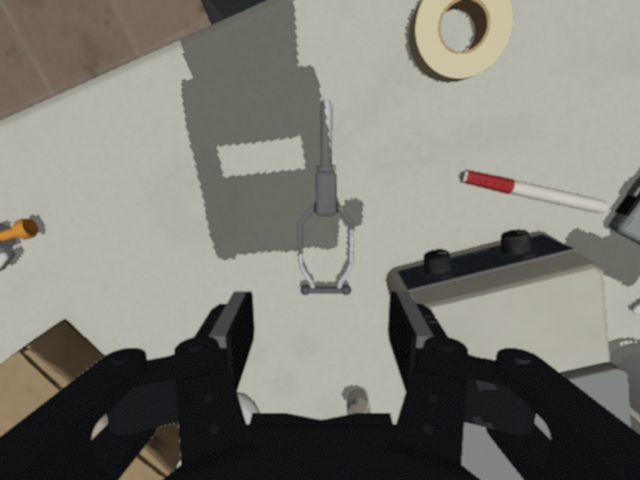

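```bash
python3 - <<'E'
from h import *
c=load("w4"); s=ctrl.get_state(); M=R.from_quat(s["tcp_rot"]).as_matrix(); p=s["eef_pos"]
a=onplane(c,[(325,168),(326,212)],.023); t=onplane(c,[(326,101)],.012); b=onplane(c,[(304,290),(348,290)],.012)
print(a.round(4),t.round(4),b.round(4))
d=a[0]-b.mean(0); print("ang tip-loop",np.degrees(np.arctan2(*(t[0]-b.mean(0))[[1,0]])), "len",np.linalg.norm((t[0]-b.mean(0))[:2]))
u=(t[0]-b.mean(0))[:2]; u/=np.linalg.norm(u)
print("centre from tip",t[0,:2]-.074*u,"from loop",b.mean(0)[:2]+.093*u,"tool ang",np.degrees(np.arctan2(M[1,0],M[0,0])))
g=np.r_[t[0,:2]-.0725*u,.004]; print("delta cm",((g-p)@M*100).round(2))
# balance
C=cloud(c); print("balance px",pts(c,[(420,300),(500,275),(560,255),(470,330),(590,300)]).round(3))
C=cloud(load("w1")); S=load("side"); CS=cloud(S)
for v in range(180,275,6): print(v,[tuple(CS[v,u].round(3)) for u in (275,290,305)])
E
```

```text
[[ 0.4498 -0.0119  0.023 ]
 [ 0.4844 -0.0244  0.023 ]] [[0.4011 0.0079 0.012 ]] [[ 0.5484 -0.0709  0.012 ]
 [ 0.5633 -0.0326  0.012 ]]
ang tip-loop 158.9069135123871 len 0.16584300858336895
centre from tip [ 0.47012785 -0.01871754] from loop [ 0.46904838 -0.01830116] tool ang 158.65169086668828
delta cm [ 2.18  0.28 18.89]
balance px [[0.565 0.021 0.073]
 [0.571 0.085 0.065]
 [0.576 0.135 0.058]
 [0.595 0.047 0.085]
 [0.602 0.134 0.085]]
180 [(np.float64(0.854), np.float64(0.117), np.float64(0.047)), (np.float64(0.849), np.float64(0.068), np.float64(0.052)), (np.float64(0.846), np.float64(0.02), np.float64(0.055))]
186 [(np.float64(0.789), np.float64(0.111), np.float64(0.1)), (np.float64(0.829), np.float64(0.068), np.float64(0.046)), (np.float64(0.823), np.float64(0.02), np.float64(0.054))]
192 [(np.float64(0.768), np.float64(0.11), np.float64(0.097)), (np.float64(0.763), np.float64(0.064), np.float64(0.104)), (np.float64(0.767), np.float64(0.019), np.float64(0.097))]
198 [(np.float64(0.743), np.float64(0.109), np.float64(0.101)), (np.float64(0.742), np.float64(0.064), np.float64(0.1
[... 1536 characters left out ...]
np.float64(0.106), np.float64(0.069)), (np.float64(0.572), np.float64(0.062), np.float64(0.071)), (np.float64(0.565), np.float64(0.018), np.float64(0.082))]
258 [(np.float64(0.567), np.float64(0.107), np.float64(0.045)), (np.float64(0.561), np.float64(0.063), np.float64(0.054)), (np.float64(0.56), np.float64(0.019), np.float64(0.054))]
264 [(np.float64(0.554), np.float64(0.108), np.float64(0.032)), (np.float64(0.563), np.float64(0.065), np.float64(0.014)), (np.float64(0.562), np.float64(0.02), np.float64(0.015))]
270 [(np.float64(0.551), np.float64(0.111), np.float64(-0.0)), (np.float64(0.548), np.float64(0.065), np.float64(0.004)), (np.float64(0.551), np.float64(0.021), np.float64(-0.002))]
```

```bash
python3 -m inch '[{"slide":[2.2,0.3,5],"turn":0.0,"grip":4.5},{"slide":[2.2,0.3,10],"turn":0,"grip":4.5},{"slide":[2.2,0.3,14.5],"turn":0,"grip":4.5},{"slide":[2.2,0.3,17.5],"turn":0,"grip":4.5},{"slide":[2.2,0.3,18.8],"turn":0,"grip":4.5},{"slide":[2.2,0.3,18.8],"turn":0,"grip":4.5},{"slide":[2.2,0.3,18.8],"turn":0,"grip":1},{"slide":[2.2,0.3,18.8],"turn":0,"grip":1},{"slide":[2.2,0.3,18.8],"turn":0,"grip":1},{"slide":[2.2,0.3,18.8],"turn":0,"grip":1},{"slide":[2.2,0.3,18.8],"turn":0,"grip":1},{"slide":[2.2,0.3,16],"turn":0,"grip":1},{"slide":[2.2,0.3,12],"turn":0,"grip":1},{"slide":[2.2,0.3,8],"turn":0,"grip":1},{"slide":[2.2,0.3,4],"turn":0,"grip":1},{"slide":[2.2,0.3,2],"turn":0,"grip":1},{"slide":[2.2,0.3,2],"turn":0,"grip":1}]' 20
python3 - <<'E'
from h import *
shot("wrist","w5"); shot("side","s5"); s=ctrl.get_state(); M=R.from_quat(s["tcp_rot"]).as_matrix()
c=load("w5"); C=(cloud(c)-s["eef_pos"])@M*1000
k=(abs(C[...,1])<6)&(C[...,0]>10)&(C[...,0]<100)&(C[...,2]<60)
P=C[k]; print(len(P))
for x in range(15,100,10):
    q=P[abs(P[:,0]-x)<4]; 
    if len(q): print(x,len(q),q[:,1].mean().round(1),q[:,2].mean().round(1))
E
```

```text
time: 6.9
eef_pos: [0.4705, -0.0188, 0.1775]
tcp_rot: [0.186, 0.982, -0.0, 0.004]
contact_force: [0.1, 0.8, -2.0]
opening: 0.204
finger_force: 23.9
4943
15 806 -0.0 -18.7
25 520 -1.0 -12.8
35 557 -1.0 -12.8
45 588 -0.9 -12.7
55 616 -0.9 -12.7
65 660 -1.0 -12.5
75 99 -0.9 -11.0
```

View pics/w5.png

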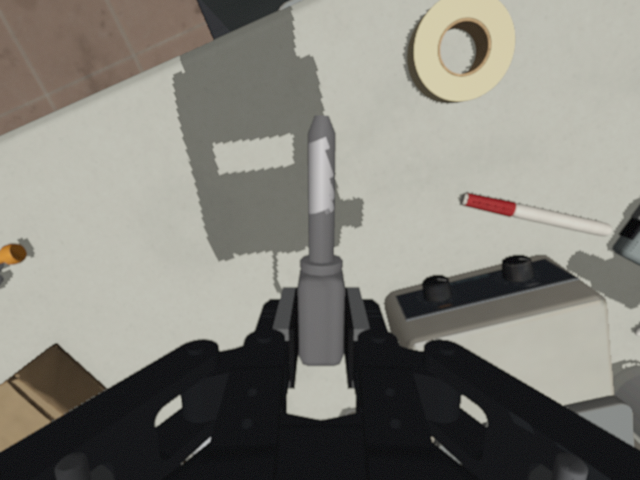

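```bash
python3 - <<'E'
from h import *
for f in("side","scene"):
    c=load(f); C=cloud(c).reshape(-1,3); C=C[~np.isnan(C[:,0])]
    k=(C[:,0]>.4)&(C[:,0]<.75)&(C[:,1]>-.42)&(C[:,1]<-.15)&(C[:,2]>.03)&(C[:,2]<.2)
    P=C[k]; print(f,len(P),np.percentile(P[:,2],[5,50,80,95,99]).round(3))
    z=np.percentile(P[:,2],75); T=P[abs(P[:,2]-z)<.006]
    m=np.median(T[:,:2],axis=0); T=T[np.hypot(*(T[:,:2]-m).T)<.13]
    r=cv2.minAreaRect((T[:,:2]*1000).astype(np.float32)); print(z,len(T),r,cv2.boxPoints(r).round(0).tolist())
E
```

```text
side 3307 [0.039 0.061 0.064 0.086 0.135]
0.06373216030047313 2268 ((596.0506591796875, -347.4302978515625), (183.96836853027344, 152.79905700683594), 16.267732620239258) [[486.0, -300.0], [529.0, -447.0], [706.0, -395.0], [663.0, -248.0]]
scene 7639 [0.036 0.063 0.065 0.091 0.135]
0.06465709549006238 5524 ((600.4483642578125, -346.833984375), (183.7675323486328, 154.36038208007812), 16.76726531982422) [[490.0, -299.0], [535.0, -447.0], [711.0, -394.0], [666.0, -246.0]]
```

```bash
python3 -m inch '[{"slide":[-13.6,-22.3,-1],"turn":0.91,"grip":1},{"slide":[-13.6,-22.3,-1],"turn":0.91,"grip":1},{"slide":[-13.6,-22.3,-1],"turn":0.91,"grip":1},{"slide":[-13.6,-22.3,-1],"turn":0.91,"grip":1},{"slide":[-13.6,-22.3,-1],"turn":0.91,"grip":1},{"slide":[-13.6,-22.3,-1],"turn":0.91,"grip":1},{"slide":[-13.6,-22.3,-1],"turn":0.91,"grip":1},{"slide":[-13.6,-22.3,3],"turn":0.91,"grip":1},{"slide":[-13.6,-22.3,7],"turn":0.91,"grip":1},{"slide":[-13.6,-22.3,9],"turn":0.91,"grip":1},{"slide":[-13.6,-22.3,9],"turn":0.91,"grip":1}]' 20
cat > pin.py <<'E'
from h import *
def pin(f):
    shot("wrist",f); s=ctrl.get_state(); M=R.from_quat(s["tcp_rot"]).as_matrix()
    c=load(f); C=(cloud(c)-s["eef_pos"])@M*1000
    P=C[(abs(C[...,1])<4)&(C[...,0]>26)&(C[...,0]<80)&(C[...,2]<70)]
    f1=np.polyfit(P[:,0],P[:,2],1)
    for _ in range(3):
        P=P[abs(np.polyval(f1,P[:,0])-P[:,2])<4]; f1=np.polyfit(P[:,0],P[:,2],1)
    th=np.arctan(f1[0]); print("pitch deg",np.degrees(th).round(2),"top line z at x=0",f1[1].round(2),"axis z at 0",(f1[1]+5/np.cos(th)).round(2),"x max",P[:,0].max().round(1),"y",P[:,1].mean().round(2),len(P))
    return s,M
E
python3 - <<'E'
from pin import *
s,M=pin("w6"); print(s["eef_pos"].round(4),s["contact_force"],np.degrees(np.arctan2(M[1,0],M[0,0])))
# local carton top/edge check
c=load("w6"); C=cloud(c); k=abs(C[...,2]-.064)<.004; P=C[k]; Q=(P-s["eef_pos"])@M*1000
for y0 in(-45,-30,30,45):
    q=Q[(abs(Q[:,1]-y0)<4)]; 
    if len(q): print(y0,len(q),np.percentile(q[:,0],[90,97,100]).round(1))
E
```

```text
time: 8.1
eef_pos: [0.5094, -0.2712, 0.0771]
tcp_rot: [0.598, 0.802, 0.0, -0.006]
contact_force: [-0.4, 0.5, -0.8]
opening: 0.2
finger_force: 23.8
pitch deg 0.21 top line z at x=0 -5.98 axis z at 0 -0.98 x max 76.6 y -0.5 2702
[ 0.5112 -0.2727  0.08  ] [-0.43714562 -0.14277426  0.18017206] 106.57389580478562
45 224 [-21.8 -21.2 -19.9]
```

```bash
python3 -m inch '[{"slide":[-0.45,0,0],"turn":0,"grip":1},{"slide":[-0.45,0,0],"turn":0,"grip":1},{"slide":[-0.45,0,0],"turn":0,"grip":1}]' 20
python3 - <<'E'
from pin import *
s,M=pin("w7"); print(s["eef_pos"].round(4),s["contact_force"].round(1))
c=load("w7"); C=cloud(c); k=abs(C[...,2]-.064)<.004; Q=(C[k]-s["eef_pos"])@M*1000
q=Q[(abs(Q[:,1]-45)<6)]; print(len(q),np.percentile(q[:,0],[90,97,100]).round(1))
E
```

```text
time: 8.45
eef_pos: [0.5155, -0.2806, 0.0852]
tcp_rot: [0.599, 0.801, -0.0, 0.002]
contact_force: [-0.1, -0.3, -1.7]
opening: 0.201
finger_force: 23.8
pitch deg 0.72 top line z at x=0 -9.54 axis z at 0 -4.54 x max 74.5 y -0.01 2942
[ 0.5153 -0.2804  0.0849] [-0.1  0.4 -1.2]
1063 [-14.4 -13.  -11.7]
```

```bash
python3 -m inch '[{"slide":[0.35,0,0.4],"turn":0,"grip":1},{"slide":[0.35,0,1],"turn":0,"grip":1},{"slide":[0.35,0,1.3],"turn":0,"grip":1},{"slide":[0.35,0,1.6],"turn":0,"grip":1},{"slide":[0.35,0,1.8],"turn":0,"grip":1},{"slide":[0.35,0,2],"turn":0,"grip":1},{"slide":[0.35,0,2.2],"turn":0,"grip":1},{"slide":[0.35,0,2.4],"turn":0,"grip":1},{"slide":[0.35,0,2.4],"turn":0,"grip":1},{"slide":[0.35,0,2.4],"turn":0,"grip":1}]' 20
python3 - <<'E'
from pin import *
s,M=pin("w8"); print(s["eef_pos"].round(4),s["contact_force"].round(1),s["wrist_torque"].round(2))
E
```

```text
time: 9.5
eef_pos: [0.5132, -0.2753, 0.0591]
tcp_rot: [0.599, 0.801, 0.001, -0.001]
contact_force: [-1.5, 5.0, 1.2]
opening: 0.203
finger_force: 24.3
pitch deg 2.16 top line z at x=0 -10.36 axis z at 0 -5.35 x max 74.7 y -0.0 1903
[ 0.5132 -0.2753  0.0591] [-0.7  3.8  1.8] [ 0.82  0.23 -0.04]
```

```bash
python3 -m inch '[{"slide":[0.2,0,-0.6],"turn":0,"grip":1},{"slide":[0.1,0,-1.4],"turn":0,"grip":1},{"slide":[-0.5,0,-1.4],"turn":0,"grip":1},{"slide":[-0.55,0,-1.4],"turn":0,"grip":1},{"slide":[-0.55,0,-1.2],"turn":0,"grip":1},{"slide":[-0.55,0,-0.9],"turn":0,"grip":1},{"slide":[-0.55,0,-0.6],"turn":0,"grip":1},{"slide":[-0.55,0,-0.3],"turn":0,"grip":1},{"slide":[-0.55,0,-0.1],"turn":0,"grip":1},{"slide":[-0.55,0,0],"turn":0,"grip":1},{"slide":[-0.55,0,0],"turn":0,"grip":1}]' 20
python3 - <<'E'
from pin import *
s,M=pin("w9"); print(s["eef_pos"].round(4),s["contact_force"].round(1),s["wrist_torque"].round(2))
E
```

```text
time: 10.65
eef_pos: [0.5155, -0.2813, 0.0642]
tcp_rot: [0.599, 0.801, 0.0, -0.001]
contact_force: [-9.3, 8.8, 24.0]
opening: 0.2
finger_force: 31.7
pitch deg 9.3 top line z at x=0 -13.11 axis z at 0 -8.04 x max 72.9 y 0.01 1629
[ 0.5155 -0.2814  0.0642] [-9.7  8.4 23.7] [ 1.19  1.54 -0.06]
```

```bash
python3 -m inch '[{"slide":[0,0,0.2],"turn":0,"grip":1},{"slide":[0,0,0.4],"turn":0,"grip":1},{"slide":[0,0,0.6],"turn":0,"grip":1},{"slide":[0,0,0.6],"turn":0,"grip":1}]' 20
python3 - <<'E'
from pin import *
s,M=pin("w10"); print(s["eef_pos"].round(4),s["contact_force"].round(1),s["wrist_torque"].round(2))
c=load("w10"); cv2.imwrite("pics/w10.png",c["im"][:,:,::-1])
E
```

```text
time: 11.1
eef_pos: [0.5153, -0.2802, 0.0586]
tcp_rot: [0.599, 0.801, 0.001, -0.003]
contact_force: [-11.4, 13.1, 28.1]
opening: 0.203
finger_force: 39.0
pitch deg 18.43 top line z at x=0 -17.61 axis z at 0 -12.34 x max 55.8 y 0.04 1054
[ 0.5153 -0.2802  0.0586] [-10.7  12.8  28.4] [ 1.79  1.81 -0.08]
```

```bash
python3 -m inch '[{"slide":[0,0,0.2],"turn":0,"grip":1},{"slide":[0,0,0.4],"turn":0,"grip":1},{"slide":[0,0,0.6],"turn":0,"grip":1},{"slide":[0,0,0.8],"turn":0,"grip":1},{"slide":[0,0,0.8],"turn":0,"grip":1}]' 20
python3 - <<'E'
from pin import *
s,M=pin("w11"); print(s["eef_pos"].round(4),s["contact_force"].round(1),s["wrist_torque"].round(2))
E
```

```text
time: 11.65
eef_pos: [0.5148, -0.2785, 0.0509]
tcp_rot: [0.599, 0.801, 0.002, -0.005]
contact_force: [-14.3, 18.3, 33.9]
opening: 0.202
finger_force: 50.5
pitch deg 29.66 top line z at x=0 -22.34 axis z at 0 -16.58 x max 50.5 y -0.12 749
[ 0.5148 -0.2785  0.0509] [-13.9  18.8  34.1] [ 2.42  2.03 -0.1 ]
```

```bash
python3 -m inch '[{"slide":[0,0,0.2],"turn":0,"grip":1},{"slide":[0,0,0.45],"turn":0,"grip":1},{"slide":[0,0,0.45],"turn":0,"grip":1},{"slide":[0,0,0],"turn":0,"grip":1},{"slide":[0.2,0,-2],"turn":0,"grip":1},{"slide":[0.2,0,-6],"turn":0,"grip":1},{"slide":[0.2,0,-11],"turn":0,"grip":1},{"slide":[0.2,0,-16],"turn":0,"grip":1},{"slide":[0.2,0,-20],"turn":0,"grip":1},{"slide":[0.2,0,-20],"turn":0,"grip":1},{"slide":[0.2,0,-20],"turn":0,"grip":1}]' 20
python3 - <<'E'
from pin import *
s,M=pin("w12"); print(s["eef_pos"].round(4),s["contact_force"].round(1),s["wrist_torque"].round(2),s["qpos"].round(2))
E
```

```text
time: 12.8
eef_pos: [0.5147, -0.28, 0.246]
tcp_rot: [0.599, 0.801, -0.0, 0.001]
contact_force: [0.4, 0.2, -2.6]
opening: 0.203
finger_force: 52.7
pitch deg 33.32 top line z at x=0 -23.43 axis z at 0 -17.45 x max 62.4 y 0.04 1887
[ 0.5139 -0.2794  0.2438] [-0.5  0.2 -1.9] [0.02 0.06 0.05] [-0.67  0.08  1.79 -0.    1.27 -0.96]
```

View pics/w12.png

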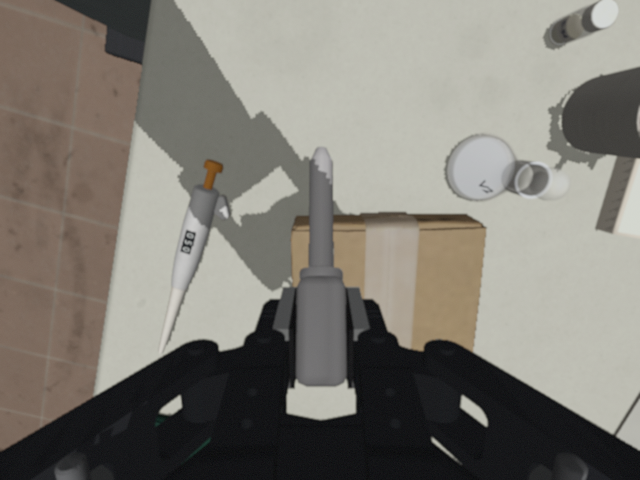

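```bash
cat > ins.py <<'E'
from h import *
n=np.array([-.4185,-.396,.8174]); n/=np.linalg.norm(n)
xs=np.array([-n[0],-n[1],0]); xs=xs-xs@n*n; xs/=np.linalg.norm(xs); ys=np.cross(n,xs)
H=np.array([.5646,.2805,.1728])
def tip(f,pitch,z0,uv):   # tip in tool mm: ray through tip pixel meets axis line's cross plane
    c=load(f); s=ctrl.get_state(); M=R.from_quat(s["tcp_rot"]).as_matrix()
    r=(rays(c,[uv])@c["W"][:3,:3].T)[0]@M; o=(c["W"][:3,3]-s["eef_pos"])@M*1000
    # point on ray closest to the axis line (0,0,z0)+t d
    d=np.array([np.cos(pitch),0,np.sin(pitch)]); a=np.array([0,0,z0])
    A=np.c_[r,-d]; k=np.linalg.lstsq(A,a-o,rcond=None)[0]
    return a+k[1]*d,o+k[0]*r,d
E
python3 - <<'E'
from ins import *
T,Tr,d=tip("w12",np.radians(33.3),-17.45,(320.5,149)); print("tip tool",T.round(1),Tr.round(1),"head centre",(T-74*d).round(1))
c=load("w12");s=ctrl.get_state();M=R.from_quat(s["tcp_rot"]).as_matrix();C=(cloud(c)-s["eef_pos"])@M*1000
P=C[(abs(C[...,1])<5.5)&(C[...,0]>28)&(C[...,0]<62)&(C[...,2]<40)]
for x in(30,40,50,60): q=P[abs(P[:,0]-x)<4]; print(x,((q[:,1].min()+q[:,1].max())/2).round(2),np.ptp(q[:,1]).round(1))
# target tool frame
X=np.r_[-xs[:2]/np.linalg.norm(xs[:2]),0]; Z=np.array([0,0,-1.]); Y=np.cross(Z,X); G=np.c_[X,Y,Z]
print("turn",np.arctan2(X[1],X[0])-np.arctan2(M[1,0],M[0,0]))
for t in(.060,.036,.016,-.0375):
    tcp=H+xs*t-G@(T/1000); print(t,tcp.round(4),"delta cm now-axes",((tcp-s["eef_pos"])@M*100).round(2))
E
```

```text
tip tool [61.   0.  22.6] [61.   0.1 22.6] head centre [ -0.9   0.  -18. ]
30 0.11 9.3
40 0.12 9.5
50 0.12 9.8
60 0.11 9.8
turn -4.240588780144811
0.06 [0.6445 0.3561 0.23  ] delta cm now-axes [57.28 30.46  1.45]
0.036 [0.6303 0.3426 0.2161] delta cm now-axes [56.38 28.71  2.83]
0.016 [0.6184 0.3314 0.2046] delta cm now-axes [55.64 27.26  3.99]
-0.0375 [0.5866 0.3013 0.1738] delta cm now-axes [53.65 23.37  7.07]
```

```bash
python3 -m inch '[{"slide":[5,2.5,-4.5],"turn":-2.04,"grip":1},{"slide":[57.3,30.5,-4.5],"turn":-2.04,"grip":1},{"slide":[57.3,30.5,-4.5],"turn":-2.04,"grip":1},{"slide":[57.3,30.5,-4.5],"turn":-2.04,"grip":1},{"slide":[57.3,30.5,-4.5],"turn":-2.04,"grip":1},{"slide":[57.3,30.5,-4.5],"turn":-2.04,"grip":1},{"slide":[57.3,30.5,-4.5],"turn":-2.04,"grip":1},{"slide":[57.3,30.5,-4.5],"turn":-2.04,"grip":1},{"slide":[57.3,30.5,-4.5],"turn":-2.04,"grip":1},{"slide":[57.3,30.5,-4.5],"turn":-2.04,"grip":1},{"slide":[57.3,30.5,-4.5],"turn":-2.04,"grip":1},{"slide":[57.3,30.5,-4.5],"turn":-2.04,"grip":1},{"slide":[57.3,30.5,-4.5],"turn":-2.04,"grip":1},{"slide":[57.3,30.5,-4.5],"turn":-2.04,"grip":1},{"slide":[57.3,30.5,-4.5],"turn":-2.04,"grip":1},{"slide":[57.3,30.5,-4.5],"turn":-2.04,"grip":1},{"slide":[57.3,30.5,-4.5],"turn":-2.04,"grip":1},{"slide":[57.3,30.5,-4.5],"turn":-2.04,"grip":1},{"slide":[57.3,30.5,-4.5],"turn":-2.04,"grip":1}]' 40
cat > rel.py <<'E'
from ins import *
def rel(T=np.array([61,0,22.6]),pitch=33.3):
    s=ctrl.get_state(); M=R.from_quat(s["tcp_rot"]).as_matrix()
    t=s["eef_pos"]+M@(T/1000)-H; print("tip rel hole mm (xs,ys,zs)",[round(float(t@a)*1000,1) for a in(xs,ys,n)],"F(xs,ys,n)",[round(float(s["contact_force"]@a),1) for a in(xs,ys,n)],"yaw",np.degrees(np.arctan2(M[1,0],M[0,0])).round(2),"tcp",s["eef_pos"].round(4),s["time"],s["finger_force"])
    return s,M
if __name__=="__main__": rel()
E
python3 - <<'E'
from rel import *
from pin import pin
s,M=rel(); pin("w13")
tcp=H+xs*.036-M@(np.array([61,0,22.6])/1000); print("delta",((tcp-s["eef_pos"])@M*100).round(2))
# re-measure shaft end in this view
C=cloud(load("w13")).reshape(-1,3); C=C[~np.isnan(C[:,0])]; o=H+.0145*n
h=(C-o)@n; d=np.linalg.norm(C-o,axis=1)<.02; E=C[d&(abs(h)<.003)]
p=np.c_[(E-o)@xs,(E-o)@ys]*1000; print("shaft end",len(E),np.median((E-o)@n)*1000, cv2.minEnclosingCircle(p.astype(np.float32)) if len(E) else 0,p.mean(0))
E
```

```text
time: 14.75
eef_pos: [0.6457, 0.3547, 0.2906]
tcp_rot: [-0.368, 0.93, -0.0, 0.0]
contact_force: [0.3, -0.0, -1.5]
opening: 0.208
finger_force: 52.7
tip rel hole mm (xs,ys,zs) [94.9, -1.5, 49.7] F(xs,ys,n) [-0.7, -0.3, -1.3] yaw -136.84 tcp [0.6457 0.3547 0.2906] 14.75 52.696816474199295
pitch deg 32.9 top line z at x=0 -22.92 axis z at 0 -16.97 x max 65.9 y -0.39 1968
delta [1.95 0.14 7.45]
shaft end 928 -0.020171876364679018 ((-0.1414584219455719, -0.3789271116256714), 12.14942455291748) [ 1.85103794 -0.13320083]
```

```bash
python3 -m inch '[{"slide":[1.95,0.15,2],"turn":0,"grip":1},{"slide":[1.95,0.15,5],"turn":0,"grip":1},{"slide":[1.95,0.15,7],"turn":0,"grip":1},{"slide":[1.95,0.15,7.45],"turn":0,"grip":1},{"slide":[1.95,0.15,7.45],"turn":0,"grip":1},{"slide":[1.95,0.15,7.45],"turn":0,"grip":1},{"slide":[1.95,0.15,7.45],"turn":0,"grip":1}]' 40
python3 - <<'E'
from rel import *
from pin import pin
s,M=rel(); pin("w14")
c=load("w14"); C=(cloud(c)-H)@np.c_[xs,ys,n]*1000
k=(C[...,0]>20)&(C[...,0]<95)&(abs(C[...,1])<15)&(abs(C[...,2])<18); P=C[k]
for x in(42,52,60,68,76): 
    q=P[(abs(P[:,0]-x)<3)]
    if len(q): t=q[q[:,2]>q[:,2].max()-3]; print(x,len(q),"y",q[:,1].min().round(1),q[:,1].max().round(1),"top z",np.percentile(q[:,2],95).round(1))
k=(abs(C[...,1])<4)&(C[...,0]>15)&(C[...,0]<60)&(abs(C[...,2])<9); print("tip min x",np.percentile(C[k][:,0],[0,1,5]).round(1))
E
```

```text
time: 15.5
eef_pos: [0.6312, 0.344, 0.2182]
tcp_rot: [-0.369, 0.93, -0.0, 0.002]
contact_force: [0.5, 1.1, -1.6]
opening: 0.209
finger_force: 52.7
tip rel hole mm (xs,ys,zs) [38.5, 0.5, 0.6] F(xs,ys,n) [-0.0, 0.4, -2.0] yaw -136.73 tcp [0.6312 0.344  0.2182] 15.5 52.7288693189621
pitch deg 46.2 top line z at x=0 -38.04 axis z at 0 -30.82 x max 80.0 y -0.18 1133
42 260 y -5.6 4.2 top z 6.7
52 319 y -5.5 4.1 top z 6.6
60 323 y -5.4 4.1 top z 6.3
68 339 y -5.4 4.0 top z 5.9
76 360 y -5.7 4.3 top z 5.4
tip min x [15.  15.2 16.2]
```

```bash
python3 -m inch '[{"slide":[0.77,0.03,0.65],"turn":0,"grip":1},{"slide":[1.58,0.03,1.22],"turn":0,"grip":1},{"slide":[2.0,0.03,1.51],"turn":0,"grip":1},{"slide":[2.4,0.03,1.8],"turn":0,"grip":1},{"slide":[2.4,0.03,1.8],"turn":0,"grip":1},{"slide":[2.4,0.03,1.8],"turn":0,"grip":1}]' 40; python3 rel.py
```

```text
time: 16.15
eef_pos: [0.6126, 0.3274, 0.1979]
tcp_rot: [-0.369, 0.93, 0.0, 0.0]
contact_force: [1.2, -0.5, -1.0]
opening: 0.205
finger_force: 52.7
tip rel hole mm (xs,ys,zs) [6.4, 1.2, -1.5] F(xs,ys,n) [-0.2, -1.2, -1.1] yaw -136.74 tcp [0.6126 0.3274 0.1979] 16.15 52.73032307624817
```

```bash
python3 -m inch '[{"slide":[0.33,0,0.23],"turn":0,"grip":1},{"slide":[0.65,0,0.46],"turn":0,"grip":1},{"slide":[0.98,0,0.69],"turn":0,"grip":1},{"slide":[1.31,0,0.92],"turn":0,"grip":1},{"slide":[1.31,0,0.92],"turn":0,"grip":1},{"slide":[1.31,0,0.92],"turn":0,"grip":1}]' 40; python3 rel.py
```

```text
time: 16.75
eef_pos: [0.6027, 0.3182, 0.1885]
tcp_rot: [-0.369, 0.93, -0.0, -0.0]
contact_force: [-0.0, -1.0, -0.8]
opening: 0.203
finger_force: 52.7
tip rel hole mm (xs,ys,zs) [-10.0, 1.3, -1.3] F(xs,ys,n) [-1.0, -0.7, -0.3] yaw -136.73 tcp [0.6027 0.3182 0.1885] 16.75 52.70176783204079
```

```bash
python3 -m inch '[{"slide":[0.33,0,0.23],"turn":0,"grip":1},{"slide":[0.65,0,0.46],"turn":0,"grip":1},{"slide":[0.98,0,0.69],"turn":0,"grip":1},{"slide":[1.31,0,0.92],"turn":0,"grip":1},{"slide":[1.63,0,1.15],"turn":0,"grip":1},{"slide":[1.88,0,1.32],"turn":0,"grip":1},{"slide":[1.88,0,1.32],"turn":0,"grip":1},{"slide":[1.88,0,1.32],"turn":0,"grip":1}]' 40; python3 rel.py
```

```text
time: 17.55
eef_pos: [0.5893, 0.3051, 0.1763]
tcp_rot: [-0.369, 0.93, -0.0, 0.0]
contact_force: [-1.3, -1.4, 5.2]
opening: 0.206
finger_force: 53.4
tip rel hole mm (xs,ys,zs) [-32.3, 1.0, -0.6] F(xs,ys,n) [1.4, -0.1, 5.3] yaw -136.73 tcp [0.5893 0.3051 0.1763] 17.55 53.373509645462036
```

```bash
python3 -m inch '[{"slide":[0.06,0,-0.08],"turn":0,"grip":1},{"slide":[0.22,0,0.03],"turn":0,"grip":1},{"slide":[0.39,0,0.15],"turn":0,"grip":1},{"slide":[0.55,0,0.27],"turn":0,"grip":1},{"slide":[0.6,0,0.3],"turn":0,"grip":1},{"slide":[0.6,0,0.3],"turn":0,"grip":1}]' 40; python3 rel.py
```

```text
time: 18.15
eef_pos: [0.5881, 0.3042, 0.1758]
tcp_rot: [-0.368, 0.93, 0.002, 0.006]
contact_force: [4.2, 5.6, 6.9]
opening: 0.206
finger_force: 53.7
tip rel hole mm (xs,ys,zs) [-34.1, 1.2, -0.9] F(xs,ys,n) [9.6, 1.2, 1.6] yaw -136.77 tcp [0.5881 0.3042 0.1758] 18.15 53.69282349944115
```

```bash
python3 - <<'E'
from rel import *
shot("wrist","w15"); c=load("w15"); C=(cloud(c)-H)@np.c_[xs,ys,n]*1000
k=(abs(C[...,1])<3)&(abs(C[...,0])<60)&(C[...,2]>-10)&(C[...,2]<30); P=C[k]
for x in range(-14,50,2):
    q=P[abs(P[:,0]-x)<1]
    if len(q): print(x,len(q),np.percentile(q[:,2],[5,50,95]).round(1))
cv2.imwrite("pics/w15c.png",cv2.resize(c["im"][180:400,200:440,::-1],(654,600),interpolation=cv2.INTER_CUBIC))
E
```

```text
-12 27 [11.6 12.7 13.6]
-10 50 [13.3 14.2 15.2]
-8 76 [14.3 15.1 15.8]
-6 80 [14.  15.  15.8]
-4 82 [14.1 15.1 16. ]
-2 81 [14.  14.9 15.9]
0 85 [14.2 15.1 15.7]
2 86 [14.1 14.8 15.6]
4 90 [14.2 14.8 15.8]
6 86 [14.  14.9 15.8]
8 108 [13.2 14.5 15.7]
10 198 [ 2.7 11.7 14.1]
12 104 [ 1.8  3.7 11.5]
14 76 [2.1 3.3 4.1]
16 46 [5.3 6.5 7.5]
18 85 [5.6 6.7 7.6]
20 60 [5.8 7.2 8.6]
22 83 [ 9.1  9.7 10.8]
24 91 [ 9.6 10.4 11.3]
26 100 [ 9.3 10.3 11.4]
28 92 [ 9.4 10.4 11.4]
30 98 [ 9.  10.2 11. ]
32 100 [ 9.  10.  11.1]
34 101 [ 9.1 10.1 10.9]
36 105 [ 8.9  9.9 11.1]
38 108 [ 8.8  9.7 10.7]
40 108 [ 8.6  9.8 10.9]
42 109 [ 8.9  9.9 10.7]
44 110 [ 8.6  9.7 10.7]
46 108 [ 8.4  9.6 10.7]
48 108 [ 8.4  9.6 10.8]
```

```bash
python3 -m inch '[{"slide":[0.16,0,0.12],"turn":0,"grip":1},{"slide":[0.33,0,0.23],"turn":0,"grip":1},{"slide":[0.33,0,0.23],"turn":0,"grip":1},{"slide":[0.33,0,0.23],"turn":0,"grip":1}]' 60; python3 rel.py
python3 - <<'E'
from rel import *
shot("wrist","w16"); c=load("w16"); C=(cloud(c)-H)@np.c_[xs,ys,n]*1000
k=(abs(C[...,1])<3)&(abs(C[...,0])<60)&(C[...,2]>-10)&(C[...,2]<30); P=C[k]
for x in range(8,28,1):
    q=P[abs(P[:,0]-x)<.5]
    if len(q): print(x,len(q),np.median(q[:,2]).round(1),end="; ")
E
```

```text
time: 18.6
eef_pos: [0.5879, 0.3038, 0.1759]
tcp_rot: [-0.368, 0.93, 0.003, 0.011]
contact_force: [7.8, 9.6, 8.9]
opening: 0.202
finger_force: 72.8
tip rel hole mm (xs,ys,zs) [-34.5, 1.1, -1.2] F(xs,ys,n) [15.2, 1.6, 0.2] yaw -136.78 tcp [0.5879 0.3038 0.1759] 18.6 72.75778904557228
8 46 14.7; 9 58 13.6; 10 86 11.9; 11 113 8.3; 12 41 3.4; 13 37 3.4; 14 39 3.2; 15 10 5.0; 16 38 6.7; 17 45 6.9; 18 42 6.6; 19 35 6.7; 20 27 8.3; 21 39 9.6; 22 40 10.1; 23 39 10.5; 24 48 10.8; 25 46 10.8; 26 51 10.5; 27 44 10.4;
```

View pics/w15c.png

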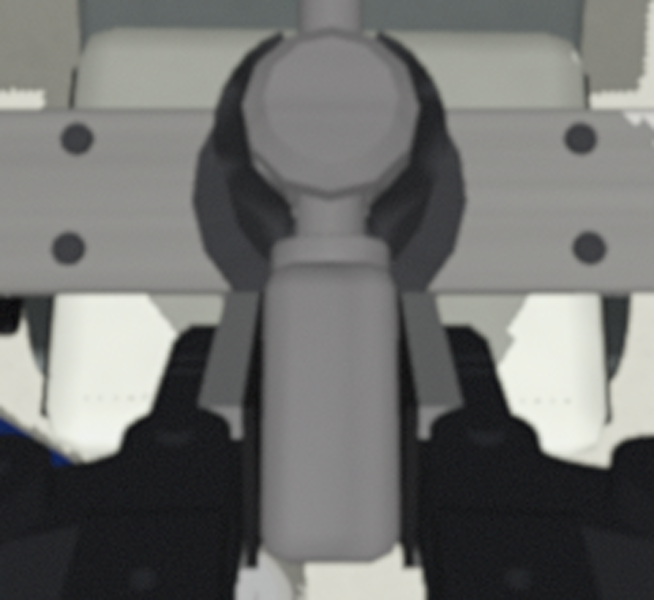

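```bash
python3 -m inch '[{"slide":[-0.4,0,-0.28],"turn":0,"grip":1},{"slide":[-0.4,0,-0.28],"turn":0,"grip":1},{"slide":[-0.4,0,-0.28],"turn":0,"grip":2.5},{"slide":[-0.4,0,-0.28],"turn":0,"grip":4},{"slide":[-0.4,0,-0.28],"turn":0,"grip":6.2},{"slide":[-0.4,0,-0.28],"turn":0,"grip":6.2},{"slide":[-0.4,0,-0.28],"turn":0,"grip":6.2},{"slide":[-0.3,0,-3],"turn":0,"grip":6.2},{"slide":[-0.3,0,-7],"turn":0,"grip":6.2},{"slide":[-0.3,0,-11],"turn":0,"grip":6.2},{"slide":[-3,0,-14],"turn":0,"grip":6.2},{"slide":[-7,0,-15],"turn":0,"grip":6.2},{"slide":[-7,0,-15],"turn":0,"grip":6.2},{"slide":[-7,0,-15],"turn":0,"grip":6.2}]' 20
cat > loop.py <<'E'
from rel import *
def look(f):
    shot("wrist",f); c=load(f); C=(cloud(c)-H)@np.c_[xs,ys,n]*1000
    k=(abs(C[...,1])<3)&(C[...,0]>-40)&(C[...,0]<160)&(C[...,2]>-20)&(C[...,2]<25); P=C[k]
    for x in list(range(10,28,2))+list(range(28,140,6)):
        q=P[abs(P[:,0]-x)<1]
        if len(q): print(x,len(q),np.median(q[:,2]).round(1),end="; ")
    k=(abs(C[...,1])<40)&(C[...,0]>60)&(C[...,0]<145)&(C[...,2]>-25)&(C[...,2]<40); P=C[k]
    print()
    for x in range(70,146,4):
        q=P[abs(P[:,0]-x)<2]
        if len(q): print("x",x,len(q),"y",q[:,1].min().round(1),q[:,1].max().round(1),"z",np.median(q[:,2]).round(1))
E
python3 - <<'E'
from loop import *
s,M=rel(); look("w17")
E
```

```text
time: 20.05
eef_pos: [0.6336, 0.3473, 0.319]
tcp_rot: [-0.369, 0.929, -0.0, -0.001]
contact_force: [-0.1, 0.2, -0.5]
opening: 0.725
finger_force: 0.0
tip rel hole mm (xs,ys,zs) [99.8, 1.3, 81.0] F(xs,ys,n) [-0.2, 0.2, -0.4] yaw -136.71 tcp [0.6336 0.3473 0.319 ] 20.05 0.0
10 82 10.5; 12 39 3.8; 14 21 2.8; 16 6 3.1; 18 10 5.3; 20 20 5.6; 22 4 7.0; 24 18 7.7; 26 18 8.4; 28 25 8.3; 34 25 7.5; 40 24 6.6; 46 28 5.6; 52 27 5.0; 58 97 -3.1; 130 33 -15.0; 
x 70 81 y -23.5 26.6 z -8.0
x 74 77 y -23.5 26.5 z -8.7
x 78 78 y -23.4 26.2 z -9.2
x 82 77 y -23.3 26.2 z -9.5
x 86 80 y -23.3 26.9 z -10.5
x 90 83 y -23.2 26.8 z -11.1
x 94 81 y -23.1 26.7 z -11.5
x 98 76 y -23.2 26.7 z -12.1
x 102 82 y -23.1 27.3 z -12.5
x 106 87 y -22.9 26.5 z -13.3
x 110 88 y -21.5 25.0 z -13.9
x 114 93 y -19.5 23.7 z -14.5
x 118 104 y -17.5 21.5 z -14.7
x 122 89 y -14.2 18.8 z -15.6
x 126 227 y -19.9 25.8 z -15.6
x 130 463 y -20.6 26.6 z -15.1
x 134 186 y -19.9 25.2 z -16.5
```

```bash
python3 - <<'E'
from rel import *
s,M=rel()
b=H+xs*.130+ys*.0027+n*(-.0185); print("bar world",b.round(4))
t=b+np.array([0,0,-.0187-.004]); print("tcp",t.round(4),"delta",((t-s["eef_pos"])@M*100).round(2))
A=np.c_[xs,n]
for ph in(.25,.65,1.05,1.4,1.7,2.0,2.2,2.4):
    d=np.array([52.8+78*np.cos(ph)-130,-7.6+78*np.sin(ph)+18.5])/10
    print(ph,(M.T@(A@d)).round(2))
E
```

```text
tip rel hole mm (xs,ys,zs) [99.2, 1.4, 81.2] F(xs,ys,n) [0.3, 0.5, 0.8] yaw -136.72 tcp [0.633  0.3469 0.3188] 20.1 0.0
bar world [0.6477 0.3628 0.2326]
tcp [0.6477 0.3628 0.2099] delta [-2.18  0.15 10.88]
0.25 [ 1.88 -0.   -2.37]
0.65 [ 4.59 -0.01 -3.87]
1.05 [ 7.67 -0.02 -4.19]
1.4 [10.29 -0.02 -3.46]
1.7 [12.22 -0.03 -2.16]
2.0 [13.68 -0.03 -0.34]
2.2 [14.32 -0.04  1.08]
2.4 [14.67 -0.04  2.6 ]
```

```bash
python3 -m inch '[{"slide":[-2.2,0.15,3],"turn":0,"grip":6.2},{"slide":[-2.2,0.15,7],"turn":0,"grip":6.2},{"slide":[-2.2,0.15,10],"turn":0,"grip":6.2},{"slide":[-2.2,0.15,10.9],"turn":0,"grip":6.2},{"slide":[-2.2,0.15,10.9],"turn":0,"grip":6.2},{"slide":[-2.2,0.15,10.9],"turn":0,"grip":6.2},{"slide":[-2.2,0.15,10.9],"turn":0,"grip":5.2},{"slide":[-2.2,0.15,10.9],"turn":0,"grip":4.4},{"slide":[-2.2,0.15,10.9],"turn":0,"grip":4.4},{"slide":[-2.2,0.15,10.9],"turn":0,"grip":4.4},{"slide":[-2.2,0.15,10.9],"turn":0,"grip":4.4}]' 20
python3 - <<'E'
from loop import *
s,M=rel(); look("w18")
E
```

```text
time: 21.2
eef_pos: [0.6499, 0.3642, 0.2132]
tcp_rot: [-0.369, 0.93, 0.0, 0.003]
contact_force: [3.7, 3.8, 3.4]
opening: 0.529
finger_force: 20.3
tip rel hole mm (xs,ys,zs) [58.0, 2.3, -19.5] F(xs,ys,n) [6.3, 0.2, -0.3] yaw -136.72 tcp [0.6499 0.3642 0.2132] 21.2 20.34139573574066
10 268 10.9; 12 174 8.6; 14 53 2.8; 16 5 3.4; 18 28 5.2; 20 55 5.3; 22 8 5.8; 24 35 7.6; 26 53 8.1; 28 77 7.9; 34 74 7.0; 40 76 6.1; 46 73 5.1; 52 76 4.0; 58 330 -4.2; 130 87 -17.0; 
x 70 230 y -24.6 25.8 z -9.1
x 74 221 y -24.4 25.6 z -9.6
x 78 222 y -24.2 25.8 z -10.3
x 82 234 y -24.1 25.7 z -11.0
x 86 230 y -24.6 25.6 z -11.6
x 90 242 y -24.4 26.1 z -12.3
x 94 252 y -24.2 25.8 z -12.9
x 98 243 y -24.1 26.1 z -13.6
x 102 248 y -23.9 26.1 z -14.1
x 106 260 y -23.9 25.4 z -14.8
x 110 268 y -22.6 24.2 z -15.5
x 114 396 y -28.1 30.5 z -16.4
x 118 655 y -33.4 35.6 z -17.5
x 122 896 y -35.2 37.5 z -17.2
x 126 1588 y -35.5 37.6 z -16.7
x 130 2298 y -35.5 37.6 z -16.1
x 134 1694 y -35.2 37.5 z -3.5
x 138 1795 y -39.8 40.0 z 10.8
x 142 2180 y -40.0 40.0 z 15.5
```

```bash
python3 -m inch '[{"slide":[0.8,0,-1.25],"turn":0,"grip":4.4},{"slide":[1.9,0,-2.4],"turn":0,"grip":4.4},{"slide":[3.15,0,-3.25],"turn":0,"grip":4.4},{"slide":[4.6,0,-3.87],"turn":0,"grip":4.4},{"slide":[6.1,0,-4.2],"turn":0,"grip":4.4},{"slide":[6.1,0,-4.2],"turn":0,"grip":4.4}]' 20
python3 - <<'E'
from loop import *
s,M=rel(); look("w19")
E
```

```text
time: 21.85
eef_pos: [0.6043, 0.321, 0.2555]
tcp_rot: [-0.369, 0.93, -0.0, 0.002]
contact_force: [2.3, 1.5, 4.3]
opening: 0.531
finger_force: 21.7
tip rel hole mm (xs,ys,zs) [31.1, 2.3, 51.5] F(xs,ys,n) [4.7, -0.5, 2.0] yaw -136.74 tcp [0.6043 0.321  0.2555] 21.85 21.68030507862568
10 112 11.3; 12 31 6.2; 14 17 8.5; 16 36 8.7; 18 11 9.6; 20 25 11.7; 22 34 12.6; 24 38 12.5; 26 33 12.5; 28 41 12.7; 34 36 12.5; 40 40 12.6; 46 43 12.4; 52 47 12.4; 
x 70 117 y -24.5 25.5 z 19.6
x 74 125 y -24.5 25.5 z 23.0
x 78 140 y -24.6 25.5 z 26.4
x 82 141 y -24.3 25.6 z 29.9
x 86 141 y -23.9 25.5 z 32.9
x 90 134 y -22.2 24.7 z 36.2
x 94 116 y -21.9 24.0 z 38.4
x 98 50 y -22.1 24.1 z 38.5
x 102 42 y -21.9 24.0 z 37.5
x 106 3 y 23.7 24.0 z 37.9
```

```bash
python3 -m inch '[{"slide":[1.57,0,0],"turn":0,"grip":4.4},{"slide":[2.86,0,0.2],"turn":0,"grip":4.4},{"slide":[4.2,0,0.7],"turn":0,"grip":4.4},{"slide":[5.2,0,1.25],"turn":0,"grip":4.4},{"slide":[6.1,0,2.0],"turn":0,"grip":4.4},{"slide":[6.9,0,2.9],"turn":0,"grip":4.4},{"slide":[7.58,0,3.8],"turn":0,"grip":4.4},{"slide":[7.58,0,3.8],"turn":0,"grip":4.4}]' 20
python3 - <<'E'
from loop import *
s,M=rel(); look("w20")
E
```

```text
time: 22.7
eef_pos: [0.5463, 0.2679, 0.2117]
tcp_rot: [-0.369, 0.93, -0.0, -0.005]
contact_force: [-2.5, -3.8, 3.7]
opening: 0.534
finger_force: 22.6
tip rel hole mm (xs,ys,zs) [-58.2, 3.6, 61.7] F(xs,ys,n) [-1.5, -1.0, 5.6] yaw -136.74 tcp [0.5463 0.2679 0.2117] 22.7 22.63705551624298
10 62 12.8; 12 45 4.6; 24 46 11.0; 26 49 11.1; 28 48 10.7; 34 61 10.4; 40 52 9.8; 46 59 9.0;
```

```bash
python3 -m inch '[{"slide":[0.55,0,1.2],"turn":0,"grip":4.4},{"slide":[0.55,0,1.2],"turn":0,"grip":6},{"slide":[0.55,0,1.2],"turn":0,"grip":7.5},{"slide":[0.55,0,1.2],"turn":0,"grip":7.5},{"slide":[0.55,0,1.2],"turn":0,"grip":7.5},{"slide":[0.55,0,1.2],"turn":0,"grip":7.5},{"slide":[0.3,0,-3],"turn":0,"grip":7.5},{"slide":[0,0,-7],"turn":0,"grip":7.5},{"slide":[-3,0,-11],"turn":0,"grip":7.5},{"slide":[-6,0,-14],"turn":0,"grip":7.5},{"slide":[-6,0,-14],"turn":0,"grip":7.5},{"slide":[-6,0,-14],"turn":0,"grip":7.5},{"slide":[-6,0,-14],"turn":0,"grip":7.5}]' 20
python3 - <<'E'
from loop import *
s,M=rel(); look("w21"); c=load("w21"); C=(cloud(c)-H)@np.c_[xs,ys,n]*1000
k=(abs(C[...,1])<32)&(C[...,0]>-60)&(C[...,0]<62)&(C[...,2]>-14)&(C[...,2]<25); P=C[k]
print("--- shut side")
for x in range(-48,64,4):
    q=P[abs(P[:,0]-x)<2]; m=q[abs(q[:,1])<4]; w=q[abs(q[:,1])>18]
    print(x,"mid",len(m),np.median(m[:,2]).round(1) if len(m) else "","wide",len(w),[w[:,1].min().round(0),w[:,1].max().round(0),np.median(w[:,2]).round(1)] if len(w) else "")
v,u=np.where(k); print("roi",u.min(),u.max(),v.min(),v.max())
E
```

```text
time: 24.05
eef_pos: [0.5916, 0.3102, 0.3528]
tcp_rot: [-0.369, 0.93, 0.0, -0.002]
contact_force: [-0.6, 0.3, -0.1]
opening: 0.877
finger_force: 0.0
tip rel hole mm (xs,ys,zs) [73.6, 3.2, 141.0] F(xs,ys,n) [-0.3, 0.7, 0.0] yaw -136.73 tcp [0.5916 0.3102 0.3528] 24.05 0.0
10 42 11.0; 12 19 6.0; 14 5 8.1; 16 13 8.7; 18 14 8.3; 20 6 11.2; 22 14 11.8; 24 15 12.2; 26 14 12.1; 28 16 12.0; 34 14 11.9; 40 18 11.7; 46 16 11.1; 52 16 10.6; 
--- shut side
-48 mid 0  wide 0 
-44 mid 0  wide 0 
-40 mid 3 5.4 wide 0 
-36 mid 19 6.3 wide 0 
-32 mid 2 7.6 wide 1 [np.float64(-19.0), np.float64(-19.0), np.float64(15.6)]
-28 mid 23 14.6 wide 41 [np.float64(-23.0), np.float64(25.0), np.float64(14.8)]
-24 mid 84 11.8 wide 83 [np.float64(-23.0), np.float64(24.0), np.float64(14.0)]
-20 mid 38 6.5 wide 8 [np.float64(-21.0), np.float64(21.0), np.float64(12.6)]
-16 mid 18 6.8 wide 3 [np.float64(18.0), np.float64(19.0), np.float64(9.1)]
-12 mid 8 12.8 wide 22 [np.float64(-20.0), np.float64(23.0), np.float64(9.6)]
-8 mid 33 15.1 wide 45 [np.float64(-22.0), np.float64(23.0), np.float64(9.3)]
-4 mid 42 15.0 wide 
[... 395 characters left out ...]
at64(-24.0), np.float64(26.0), np.float64(5.7)]
20 mid 23 11.2 wide 56 [np.float64(-24.0), np.float64(26.0), np.float64(5.2)]
24 mid 45 11.9 wide 51 [np.float64(-24.0), np.float64(26.0), np.float64(4.8)]
28 mid 44 12.1 wide 56 [np.float64(-25.0), np.float64(26.0), np.float64(4.0)]
32 mid 51 11.9 wide 59 [np.float64(-24.0), np.float64(25.0), np.float64(3.1)]
36 mid 48 11.7 wide 62 [np.float64(-24.0), np.float64(25.0), np.float64(3.3)]
40 mid 52 11.7 wide 50 [np.float64(-23.0), np.float64(24.0), np.float64(1.7)]
44 mid 56 11.2 wide 17 [np.float64(-20.0), np.float64(20.0), np.float64(1.2)]
48 mid 51 11.1 wide 0 
52 mid 56 10.8 wide 0 
56 mid 115 5.4 wide 0 
60 mid 0  wide 0 
roi 288 349 129 236
```

```bash
python3 -c "
from plant import ctrl
print(ctrl.sign_off())"
```

```text
the job is handed in; nothing more can be done
None
```

The carrier is aligned with the shaft hole, the pin is fully home, and the loop has snapped shut at its tip; I handed the job in at about 24 s with the gripper clear, having pressed the pin on the carton's edge to tilt it, which left the carton where it was as far as I could see.

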